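Slide the formula canister home into the cabinet and push the door shut

ROBOT

A 7-joint arm with a two-finger parallel gripper is mounted at the origin on the work surface. World frame = base frame: x ahead of the robot, y to its left, z up, the work surface at z = 0. Lengths are in m, angles in rad, forces in N, time in s.
With the tool pointing down it reaches from about 0.425 to 0.925 m from the base axis. Payload 6.8 kg.
Tool frame: the origin (TCP) lies on the front face of the gripper's body, between the roots of the fingers; the fingertips stand 73 mm ahead of it and the grasp point (between the pads) lies 54 mm ahead of it; z points along the fingers, y is the line along which they close (so a half turn about z gives the same grasp; the last joint's range is limited). The gripper opens to 85 mm and grips with 20 to 120 N. Pads are 22 mm wide; open, the fingers measure 114 mm over their backs; the gripper's body (76 mm by 85 mm) begins 54 mm behind the grasp point. The pads swing forward as they close: fully open they stand 13 mm farther back than shut.
Start: joints at [1.023, 0.477, 0.022, 1.555, -0.011, 1.109, -0.083], TCP at [0.287, -0.611, 0.304] pointing down, gripper open.
Joint ranges: [-2.96, 2.96], [-0.34, 2.1], [-1.41, 1.46], [0.24, 2.44], [-1.37, 4.51], [0.17, 1.92], [-2.96, 2.96]. Speed limits (rad/s): [2.39, 2.39, 3.14, 3.14, 3.14, 3.14, 3.14].

INTERFACE

Orientations are given as a unit quaternion [w, x, y, z].
In Python, from station import bot, optics gives the robot as it stands.
- The arm moves only by the tool drive_tool, never from a script. Its argument "deltas" is a list of rows, each an object with "gripper": the closure in counts, from 0 (fully open) to 255 (shut); "offset": the shift along the tool's x, y, z in units of 1000 mm (1.0 is 1000 mm), a list of three; "angular": the turn, a rotation vector about the tool's x, y, z in units of 45 degrees (1.0 is 45 degrees), a list of three. In form: [{"gripper": gripper, "offset": [dx, dy, dz], "angular": [rx, ry, rz]}, ...]. A call has 1 to 5 rows; each row is the pose to reach, as a shift and turn from the pose commanded when the call began, along the tool's axes at that moment; what a row does not reach only later rows make up. A row lasts 1/10 s, in which the tool goes at most 50 mm and 8.59 degrees, less where a joint would pass 70% of its speed; a pose out of reach is approached as far as the arm can. A call with a number of a shift or a turn outside -1 to 1 is refused whole. A call with a gripper value outside its range is refused whole. The fingers move at their own pace and stop on an object; "grip_force" is the grip in N (left out, the last holds). Time passes only in rows, so rows that repeat a pose let the fingers close. It gives the time, the measured TCP pose, the force, the opening and the grip force at its end, in the units of the state.
- bot.get_obs(): the state, without advancing time (a new reading comes with each control period).
- optics.read_camera(name): name is "scene" or "top" or "wrist"; returns the picture (420x560x3 uint8, blue, green, red); there is no depth.
- optics.camera_model(name): a dict with "fx", "fy", "cx", "cy" (pixels), "dist" ([k1, k2, p1, p2, k3] as OpenCV has them; the pictures are not rectified), "cam_to_world" (4x4, takes a point from camera to world coordinates). Camera axes: x right, y up, looking along -z (the intrinsics and any distortion apply to the point x, -y, -z); pixel columns grow to the right and rows downward; lengths in m; the calibration is good to about 2 mm. A picture is of the moment at which its call begins: read the wrist's pose just before it. camera_model takes no time and is no camera call; for the wrist camera it gives the pose at the moment of the call.
- bot.hand_in(): hands the job in; it is judged then, once.
The state is a dict: "t": time; "q": joint angles; "joint_vel": joint speeds; "joint_torque": joint torques, N m; "eef_pos": TCP position; "tool_rot": TCP orientation; "contact_force": force on the tool from outside, world axes, zero at the start; "torque": the same for the moment, N m; "gripper_width": opening from 0.0 (shut) to 1.0 (fully open); "grasp_force": force on a finger pad.
Only numpy, scipy, OpenCV 4.12 (cv2) and the standard library are available. Lean on these libraries where they do the work, as an engineer would, in place of code of your own. Each camera call takes 0.05 s, during which the arm holds its last target. There are 200 camera calls.

TASK

Put the formula canister away without picking it up: with the fingertips, gently slide the white canister along the counter into the open cabinet, between the collar stack and the small jar, until it stands against the cabinet's back rail, then push the door fully shut without slamming it. The canister must stay upright and standing on the counter all the way, never gripped and lifted, and everything else must be left where it is.

Things in the scene. Friction and masses are not known exactly. Their poses are not given: they have to be found in the camera images.
- canister: Closed white round formula tin with a plastic lid, 100 mm in diameter, 125 mm tall, 0.4 to 0.75 kg, standing on the counter in front of the open cabinet. Origin: centre of its underside; z up. It slides on the plywood with moderate friction; pushed at half its height or lower it does not tip.
- cabinet: Plywood counter-top cabinet fixed to the counter, 284 mm wide, 137 mm deep, 250 mm high, open to the robot. It has no floor: things slide in on the counter. Origin: centre of the front opening at counter level; x into the cabinet, y to its left (hinge side), z up. Inside 260 mm wide, 240 mm high under a slatted top. Side boards 12 mm thick.
- cab_stop (a point): Foot of the cabinet's back rail, in the middle of its inner face, 125 mm behind the front opening; axes as the cabinet's. The rail is a board 60 mm high on the counter; the canister standing against it has its origin 50 mm in front of the face. Collars and jar stand inside near the two side boards, leaving a gap of about 155 mm between them.
- cab_door (a joint): Angle of the cabinet's door about its upright hinge at the left (+y) end of the front: 0 = fully shut over the front, growing as it swings out towards the robot and left, up to 1.9 rad; it starts at 1.6 to 1.85. The door stays where it is left (slight friction, no catch, no spring) and stops at 0 against the cabinet. It weighs 0.5 kg and closes at a touch.
- cab_door_hinge (a point): Point on the door's hinge axis, 129 mm above the counter. The door is a flat panel 280 mm wide, 230 mm high (14 to 244 mm above the counter), 12 mm thick; the axis lies in mid-thickness at its left edge. Turns with the door: its y axis runs along the panel from free edge to hinge, its -x axis is the outward normal of the outer face, which one pushes to shut it.
- cab_door_handle (a point): Grip point of the small steel knob (28 mm in diameter, standing 43 mm out) on the door's outer face, 30 mm from its free edge and 30 mm below its top; the point lies 35 mm out from the face.
- collar_low: Lower one of a stack of two white plastic bottle collars (rings 48 mm in diameter, 16 mm high each), inside the cabinet. Origin: centre of its underside. Leave it.
- collar_top: Upper collar of the stack, resting on the lower one. Origin: centre of its underside. Leave it.
- jar: Small clear plastic jar with a grey lid, 47 mm in diameter, 70 mm tall, inside the cabinet at the other side from the collars. Origin: centre of its underside. Leave it.
- bottle_lying_mid (a point): Glass baby bottle with teat lying on its side right of the canister, 57 mm in diameter, 171 mm long; the point lies on its axis, 75 mm from its base. Its x axis runs from base to teat. It can roll. Leave it.
- bottle_upright: Glass baby bottle standing with its clear cap on, 57 mm in diameter, 174 mm tall. Origin: centre of its underside. It and the mug stand right and left of the cabinet, either way round. Leave it.
- scoop: Yellow plastic scoop standing on its cup (37 mm in diameter, 26 mm tall), its handle reaching 86 mm along its -x axis from the cup's centre. Origin: centre of the cup's underside. Leave it.
- mug_mid (a point): Steel mug, 76 mm in diameter, 75 mm tall, with a handle. The point is at its centre. Leave it.
- brush: Bottle brush lying on the counter at the left, 330 mm long along its x axis, 48 mm thick at the head. Origin: on the counter under its shaft, 200 mm from the handle's end. Leave it.
Not all that is in view belongs to the job. What is shaped like the canister but yellow is not meant.

How it is judged:
On the way, in this order (a step that is already met when the one before it is completed fails the run):
1. the canister stands upright in the cabinet against its back rail (x of canister in the frame of cabinet between 0.067 and 0.085 m and y of canister in the frame of cabinet between -0.06 and 0.06 m and angle between canister's own z axis and vertical below 0.05 rad and height (world z) of canister below 0.005 m and linear speed of canister below 0.02 m/s), for 0.2 s.
2. the door is shut on it (value of joint cab_door below 0.04 rad), for 0.2 s.
At the end, for the whole second after the job is handed in: The canister stands upright at rest on the counter inside the cabinet, within 8 mm of the back rail and within 60 mm of the cabinet's middle sideways; the door is shut to within 0.04 rad (all of step 1 and value of joint cab_door below 0.04 rad); the robot touches nothing.
It fails at once if the canister is lifted off the counter (over 10 mm) (height (world z) of canister above 0.01 m).
It fails at once if the canister is tipped (over 0.2 rad) (angle between canister's own z axis and vertical above 0.2 rad).
It fails at once if the canister is knocked along (faster than 0.4 m/s) (linear speed of canister above 0.4 m/s).
It fails at once if the door is slammed (closing faster than 2.5 rad/s within the last 0.3 rad) (velocity of joint cab_door below -2.5 rad/s and value of joint cab_door below 0.3 rad).
It fails at once if any other thing (collars, jar, bottles, scoop, mug, brush) is moved more than 20 mm (distance of any of collar_low, collar_top, jar, bottle_lying_mid, bottle_upright, scoop, mug_mid, brush from where it was at the start of the episode above 0.02 m).
It also fails if it takes over 69 s, if anything falls off the work surface, if the arm or the gripper's body presses on something with over 40 N, if the wrist force passes 120 N, or if a joint passes its speed limit or range.

## Working session

There is one attempt and no reset: what is moved stays moved. The work goes in short steps, Python scripts to look and compute and a tool call to move; the robot and the scene stay as the last step left them, time stands still between calls to the robot, and variables do not carry over. Pictures are saved under pics/ and viewed, at most 10 in all, crops included, and the job is handed in when it is done.

Besides the shell and the picture viewer there is one more tool, called after "Emit:" by a JSON object that holds its "op" and its "data", one argument or row to a line. drive_tool: Moves the arm, as the interface text tells. Its arguments: {"type":"object","properties":{"deltas":{"type":"array"},"grip_force":{"type":"number"}},"required":["deltas"]}

```bash
mkdir -p pics; ls
python3 - <<'E'
from station import bot, optics
import cv2,numpy as np
np.set_printoptions(precision=4,suppress=True)
o=bot.get_obs();print(o['t'],o['eef_pos'],o['tool_rot'],o['q'])
for n in('scene','top'):
    cv2.imwrite(f'pics/{n}0.png',optics.read_camera(n))
    m=optics.camera_model(n);print(n,m['fx'],m['cx'],m['cy'],m['dist']);print(np.array(m['cam_to_world']))
E
```

```text
pics
0.0 [ 0.2871 -0.6104  0.3029] [-0.0009  0.9759  0.2181 -0.0003] [ 1.0229  0.4778  0.0224  1.5565 -0.0115  1.1093 -0.0831]
scene 389.9853188759141 283.2200255884598 211.18928677230647 [-0.1123  0.      0.      0.      0.    ]
[[-0.0645 -0.62    0.782   1.2758]
 [ 0.9979 -0.0325  0.0565  0.1589]
 [-0.0096  0.784   0.6207  0.77  ]
 [ 0.      0.      0.      1.    ]]
top 491.3741507755419 283.80767707949013 206.83778871942957 [-0.1119  0.      0.      0.      0.    ]
[[-0.009   0.9862 -0.1654  0.3024]
 [-0.9997 -0.0052  0.023   0.1093]
 [ 0.0218  0.1656  0.986   1.4263]
 [ 0.      0.      0.      1.    ]]
```

View pics/scene0.png

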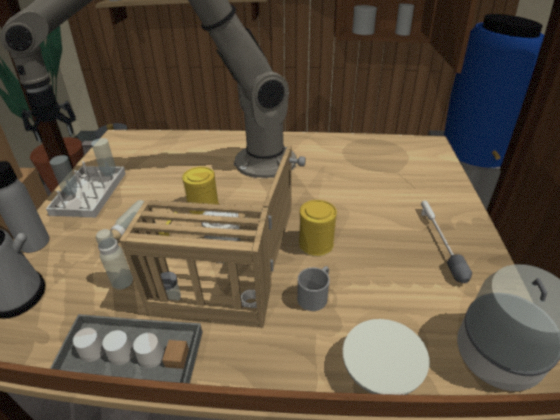

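View pics/top0.png

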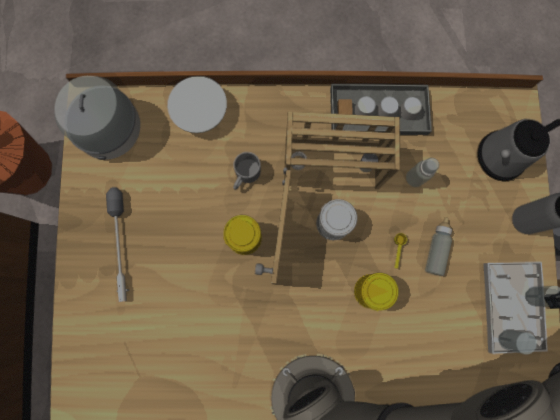

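The top view shows the canister lid at about (338,220) and the cabinet top spanning (288..400, 115..185). The door points towards the robot from (288,185) to (277,283), with its knob at (262,269). Yellow tins stand at (380,292) and (242,233), and the scoop is at (400,240). I'll enlarge this view to get exact pixels.

```bash
cat > h.py <<'E'
import cv2,numpy as np
from station import bot,optics
np.set_printoptions(precision=4,suppress=True)
def ray(n,uv,z,m=None):
    m=m or optics.camera_model(n);K=np.array([[m['fx'],0,m['cx']],[0,m['fy'],m['cy']],[0,0,1.]])
    p=cv2.undistortPoints(np.array([[uv]],float),K,np.array(m['dist']))[0,0]
    T=np.array(m['cam_to_world']);d=T[:3,:3]@[p[0],-p[1],-1];o=T[:3,3]
    return o+d*(z-o[2])/d[2]
E
python3 - <<'E'
from h import *
im=cv2.imread('pics/top0.png')
cv2.imwrite('pics/top0z.png',cv2.resize(im[100:310,250:460],None,fx=2.85,fy=2.85,interpolation=cv2.INTER_CUBIC))
hsv=cv2.cvtColor(im,cv2.COLOR_BGR2HSV)
w=((hsv[...,1]<45)&(hsv[...,2]>120)).astype(np.uint8); w[:190]=0;w[250:]=0;w[:,:310]=0;w[:,365:]=0
c=max(cv2.findContours(w,0,2)[0],key=cv2.contourArea);print('white',cv2.minEnclosingCircle(c),cv2.boundingRect(c))
(u,v),r=cv2.minEnclosingCircle(c);print(ray('top',(u,v),.125),ray('top',(u+r,v),.125))
for name,uv,z in [('yellowR',(380,291),.125),('yellowL',(242,233),.125),('scoop',(400,240),.026),('knob',(260,269),.21),('doorfree',(277,282),.244),('doorhinge',(289,184),.244)]: print(name,ray('top',uv,z))
E
```

```text
white ((337.87255859375, 216.87254333496094), 18.204627990722656) (321, 199, 36, 36)
[ 0.4926 -0.0661  0.125 ] [ 0.4923 -0.1154  0.125 ]
yellowR [ 0.2939 -0.1731  0.125 ]
yellowL [0.4507 0.1909 0.125 ]
scoop [ 0.4383 -0.2586  0.026 ]
knob [0.3517 0.141  0.21  ]
doorfree [0.3191 0.0996 0.244 ]
doorhinge [0.5577 0.0685 0.244 ]
```

View pics/top0z.png

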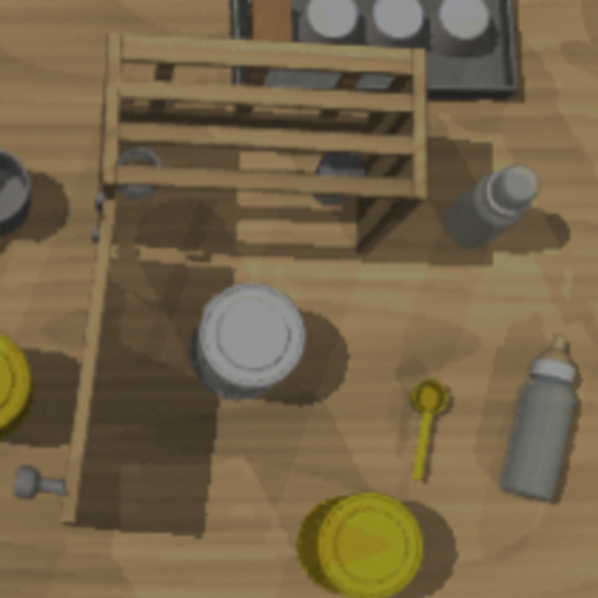

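In the zoom, the cabinet's top corners lie at about FL (104,184), FR (426,198), BL (107,33) and BR (426,48). The door's free edge is near (70,521) and the canister lid at (251,335). Collars (138,172) and jar (340,178) are visible through the slats.

Run:
```python
from h import *
f=lambda u,v,z:ray('top',(250+(u+.5)/2.85-.5,100+(v+.5)/2.85-.5),z)
P={k:f(*a) for k,a in dict(FL=(104,184,.25),FR=(426,198,.25),BL=(107,33,.25),BR=(426,48,.25),dfree=(70,521,.244),dhinge=(104,205,.244),collar=(138,168,.032),jar=(341,170,.07),knob=(27,482,.214),scoop=(430,400,.026),scoopend=(420,478,.02),yR=(371,545,.125),bl=(532,490,.03),bu=(517,185,.174),can=(251,335,.125)).items()}
for k in P: print(k,P[k])
g=lambda a,b:np.linalg.norm(P[a]-P[b])
print(g('FL','FR'),g('BL','BR'),g('FL','BL'),g('FR','BR'),g('dfree','dhinge'))
y=(P['FL']-P['FR'])+(P['BL']-P['BR']);y/=np.linalg.norm(y);x=np.array([y[1],-y[0],0])
c=(P['FL']+P['FR']+P['BL']+P['BR'])/4-x*.0685; c[2]=0
print('cab origin',c,'x',x,'yaw',np.arctan2(x[1],x[0]))
for k in P: print(k,'cab',(P[k]-c)@x,(P[k]-c)@y)
print('target can', c+x*.075)
```

```text
FL [0.6062 0.0751 0.25  ]
FR [ 0.5934 -0.2062  0.25  ]
BL [0.7441 0.0711 0.25  ]
BR [ 0.7313 -0.2139  0.25  ]
dfree [0.318  0.1062 0.244 ]
dhinge [0.589  0.0752 0.244 ]
collar [0.6794 0.0337 0.032 ]
jar [ 0.6669 -0.169   0.07  ]
knob [0.352 0.143 0.214]
scoop [ 0.4382 -0.2602  0.026 ]
scoopend [ 0.3598 -0.2481  0.02  ]
yR [ 0.2942 -0.1728  0.125 ]
bl [ 0.3455 -0.3603  0.03  ]
bu [ 0.6248 -0.3143  0.174 ]
can [ 0.4917 -0.0657  0.125 ]
0.2816660346295552 0.2852662797305127 0.13789662610019338 0.1381469558134858 0.27279997231273556
cab origin [ 0.6003 -0.0654  0.    ] x [ 0.999  -0.0452  0.    ] yaw -0.04522614339221302
FL cab -0.0004394322676748226 0.14062646920082206
FR cab -0.0005699961525222661 -0.14103953516784468
BL cab 0.13743943226767477 0.14283965790927947
BR cab 0.13756999615252222 -0.1424265919422568
dfree cab -0.2897933310368455 0.15866389543168843
dhinge cab -0.017642297137137674 0.13985858657622474
collar cab 0.0745377314754727 0.1024893633053717
jar cab 0.07120155007941771 -0.10053265493254523
knob cab -0.2574791441938601 0.1968776125198093
scoop cab -0.15316535473716586 -0.20199048509696496
scoopend cab -0.2320684445030514 -0.19339520644344405
yR cab -0.3009742150371312 -0.12112685732029785
bl cab -0.24126467595544815 -0.30612483229168863
bu cab 0.03572748065575766 -0.24758807903478117
can cab -0.10853558564808344 -0.0052441715494151225
target can [ 0.6753 -0.0688  0.    ]
```

```bash
cat >> h.py <<'E'
from scipy.spatial.transform import Rotation as Ro
C=np.array([.6003,-.0654,0]);Y0=-.0452
X=np.array([np.cos(Y0),np.sin(Y0),0]);Y=np.array([-X[1],X[0],0])
def plan(tip,tilt,yaw=Y0,L=.073):
    "tip world -> offset (m), angular (45deg) from present pose; tilt leans fingertips forward"
    o=bot.get_obs();R0=Ro.from_quat(np.roll(o['tool_rot'],-1))
    R=Ro.from_euler('z',yaw)*Ro.from_euler('x',np.pi)*Ro.from_euler('y',tilt)
    z=R.as_matrix()[:,2]
    if tilt>0 and z@X<0: R=Ro.from_euler('z',yaw)*Ro.from_euler('x',np.pi)*Ro.from_euler('y',-tilt);z=R.as_matrix()[:,2]
    tcp=np.array(tip)-L*z
    print('tcp',tcp,'off',R0.inv().apply(tcp-o['eef_pos']),'ang',(R0.inv()*R).as_rotvec()/np.radians(45))
def state():
    o=bot.get_obs();R=Ro.from_quat(np.roll(o['tool_rot'],-1)).as_matrix()
    tip=o['eef_pos']+.073*R[:,2]
    print('t',o['t'],'tcp',o['eef_pos'],'tip',tip,'tip cab',(tip-C)@X,(tip-C)@Y,'z',R[:,2],'y',R[:,1],'q',np.array(o['q']),'F',o['contact_force'],'w',o['gripper_width'])
E
python3 - <<'E'
from h import *
plan([.43,-.30,.24],0)
plan([.43,-.30,.24],.3)
E
```

```text
tcp [ 0.43  -0.3    0.313] off [ 0.2614 -0.2201 -0.0096] ang [-0.002   0.0007  0.6175]
tcp [ 0.4084 -0.299   0.3097] off [ 0.2423 -0.2301 -0.0064] ang [-0.0946  0.3751  0.6125]
```

Emit:
{"op": "drive_tool", "data": {
  "deltas": [
    {"gripper": 110,"offset": [0.242,-0.23,-0.01],"angular": [-0.095,0.375,0.61]},
    {"gripper": 110,"offset": [0.242,-0.23,-0.01],"angular": [-0.095,0.375,0.61]},
    {"gripper": 110,"offset": [0.242,-0.23,-0.01],"angular": [-0.095,0.375,0.61]},
    {"gripper": 110,"offset": [0.242,-0.23,-0.01],"angular": [-0.095,0.375,0.61]},
    {"gripper": 110,"offset": [0.242,-0.23,-0.01],"angular": [-0.095,0.375,0.61]}
  ]
}}

```text
t: 0.6
eef_pos: [0.3767, -0.376, 0.3107]
tool_rot: [0.004, 0.988, -0.024, 0.15]
contact_force: [1.5, -0.1, 0.7]
gripper_width: 0.565
grasp_force: 0.0
```

Run:
```python
from h import *
state()
plan([.41,-.068,.22],.6)
```

```text
t 0.6 tcp [ 0.3767 -0.376   0.3107] tip [ 0.3983 -0.3771  0.241 ] tip cab -0.18770978079258954 -0.32051282598341546 z [ 0.2964 -0.0148 -0.955 ] y [-0.0485 -0.9988  0.0004] q [ 0.823   0.162  -0.07    2.0114 -0.2679  0.7546 -0.688 ] F [ 1.5158 -0.1234  0.736 ] w 0.5648012664570852
tcp [ 0.3688 -0.0661  0.2802] off [-0.0309 -0.3092  0.0222] ang [ 0.0023  0.3803 -0.0036]
```

Emit:
{"op": "drive_tool", "data": {
  "deltas": [
    {"gripper": 110,"offset": [-0.03,-0.31,0.02],"angular": [0,0.38,0]},
    {"gripper": 110,"offset": [-0.03,-0.31,0.02],"angular": [0,0.38,0]},
    {"gripper": 110,"offset": [-0.03,-0.31,0.02],"angular": [0,0.38,0]},
    {"gripper": 110,"offset": [-0.03,-0.31,0.02],"angular": [0,0.38,0]},
    {"gripper": 110,"offset": [-0.03,-0.31,0.02],"angular": [0,0.38,0]}
  ]
}}

```text
t: 1.1
eef_pos: [0.3734, -0.1655, 0.2942]
tool_rot: [0.003, 0.955, -0.012, 0.297]
contact_force: [-0.2, 0.0, 0.7]
gripper_width: 0.566
grasp_force: 0.0
```

Run:
```python
from h import *
state()
plan([.41,-.068,.15],.6)
```

```text
t 1.1 tcp [ 0.3734 -0.1655  0.2942] tip [ 0.4148 -0.1665  0.2341] tip cab -0.18078167298275913 -0.10942001646506136 z [ 0.5664 -0.0137 -0.824 ] y [-0.0255 -0.9997 -0.0009] q [ 0.9453 -0.111  -0.5006  2.4227 -0.862   0.3722 -0.4197] F [-0.1684  0.0337  0.7493] w 0.5658527540079191
tcp [ 0.3688 -0.0661  0.2102] off [-0.0535 -0.0992  0.0652] ang [-0.0151 -0.003   0.0201]
```

Emit:
{"op": "drive_tool", "data": {
  "deltas": [
    {"gripper": 110,"offset": [-0.03,-0.1,0.03],"angular": [0,0,0]},
    {"gripper": 110,"offset": [-0.03,-0.1,0.03],"angular": [0,0,0]},
    {"gripper": 110,"offset": [-0.03,-0.1,0.03],"angular": [0,0,0]}
  ]
}}

```text
t: 1.4
eef_pos: [0.3684, -0.1411, 0.3075]
tool_rot: [0.007, 0.951, -0.017, 0.309]
contact_force: [-0.5, 0.6, 1.3]
gripper_width: 0.571
grasp_force: 0.0
```

Run:
```python
from h import *
state()
plan([.42,-.068,.15],.6)
plan([.42,-.068,.05],.6)
```

```text
t 1.4 tcp [ 0.3684 -0.1411  0.3075] tip [ 0.4113 -0.1429  0.2484] tip cab -0.18535617393817194 -0.08592718224892856 z [ 0.5874 -0.0244 -0.8089] y [-0.0373 -0.9993  0.003 ] q [ 1.4691 -0.2305 -0.957   2.4275 -1.0994  0.4902 -0.2288] F [-0.4756  0.6305  1.2574] w 0.5713179435176455
tcp [ 0.3788 -0.0661  0.2102] off [-0.0508 -0.0756  0.083 ] ang [-0.0026 -0.0362  0.0104]
tcp [ 0.3788 -0.0661  0.1102] off [-0.1096 -0.0759  0.1639] ang [-0.0026 -0.0362  0.0104]
```

```bash
cat >> h.py <<'E'
def plan(tip,tilt,lean=0,yaw=Y0,L=.073):
    o=bot.get_obs();R0=Ro.from_quat(np.roll(o['tool_rot'],-1))
    R=Ro.from_euler('z',yaw)*Ro.from_euler('x',lean+np.pi)*Ro.from_euler('y',tilt)
    z=R.as_matrix()[:,2];tcp=np.array(tip)-L*z
    print('z',z,'tcp',tcp,'off',R0.inv().apply(tcp-o['eef_pos']),'ang',(R0.inv()*R).as_rotvec()/np.radians(45))
E
python3 - <<'E'
from h import *
plan([.44,-.22,.22],.1,.25)
E
```

```text
z [ 0.1109  0.2414 -0.9641] tcp [ 0.4319 -0.2376  0.2904] off [0.044  0.094  0.0535] ang [ 0.301  -0.668   0.1256]
```

Emit:
{"op": "drive_tool", "data": {
  "deltas": [
    {"gripper": 255,"offset": [0.044,0.094,0.054],"angular": [0.3,-0.67,0.126]},
    {"gripper": 255,"offset": [0.044,0.094,0.054],"angular": [0.3,-0.67,0.126]},
    {"gripper": 255,"offset": [0.044,0.094,0.054],"angular": [0.3,-0.67,0.126]},
    {"gripper": 255,"offset": [0.044,0.094,0.054],"angular": [0.3,-0.67,0.126]},
    {"gripper": 255,"offset": [0.044,0.094,0.054],"angular": [0.3,-0.67,0.126]}
  ]
}}

```text
t: 1.9
eef_pos: [0.4307, -0.239, 0.2898]
tool_rot: [-0.104, 0.989, -0.023, 0.105]
contact_force: [0.4, 0.8, 3.2]
gripper_width: -0.0
grasp_force: 0.0
```

Run:
```python
from h import *
state()
plan([.418,-.067,.20],.1,.25)
plan([.418,-.067,.058],.1,.25)
```

```text
t 1.9 tcp [ 0.4307 -0.239   0.2898] tip [ 0.4462 -0.2244  0.22  ] tip cab -0.14677492811324575 -0.16582351709488774 z [ 0.2122  0.2002 -0.9565] y [-0.0232 -0.9775 -0.2097] q [ 1.3782  0.3242 -0.9987  1.9959 -0.0021  0.849  -1.1954] F [0.3896 0.8318 3.1598] w -0.0002059176771283778
z [ 0.1109  0.2414 -0.9641] tcp [ 0.4099 -0.0846  0.2704] off [-0.0345 -0.1464  0.0451] ang [ 0.0446 -0.1324  0.0339]
z [ 0.1109  0.2414 -0.9641] tcp [ 0.4099 -0.0846  0.1284] off [-0.0633 -0.1166  0.1809] ang [ 0.0446 -0.1324  0.0339]
```

Emit:
{"op": "drive_tool", "data": {
  "deltas": [
    {"gripper": 255,"offset": [-0.034,-0.146,0.045],"angular": [0.045,-0.13,0.034]},
    {"gripper": 255,"offset": [-0.034,-0.146,0.045],"angular": [0.045,-0.13,0.034]},
    {"gripper": 255,"offset": [-0.034,-0.146,0.045],"angular": [0.045,-0.13,0.034]},
    {"gripper": 255,"offset": [-0.034,-0.146,0.045],"angular": [0.045,-0.13,0.034]},
    {"gripper": 255,"offset": [-0.034,-0.146,0.045],"angular": [0.045,-0.13,0.034]}
  ]
}}

```text
t: 2.4
eef_pos: [0.4113, -0.0832, 0.2708]
tool_rot: [-0.124, 0.99, -0.026, 0.056]
contact_force: [0.5, -0.7, 0.2]
gripper_width: 0.003
grasp_force: 0.0
```

Run:
```python
from h import *
state()
plan([.418,-.067,.058],.1,.25)
```

```text
t 2.4 tcp [ 0.4113 -0.0832  0.2708] tip [ 0.4199 -0.0655  0.2005] tip cab -0.18023370828698107 -0.008223701744547271 z [ 0.1177  0.2425 -0.963 ] y [-0.038  -0.9679 -0.2484] q [ 1.2013  0.2245 -1.0785  2.1486 -0.0865  0.8027 -1.4244] F [ 0.4535 -0.7041  0.1883] w 0.0025072942540825087
z [ 0.1109  0.2414 -0.9641] tcp [ 0.4099 -0.0846  0.1284] off [-0.0162  0.0368  0.1366] ang [-0.002  -0.0087  0.0071]
```

Emit:
{"op": "drive_tool", "data": {
  "deltas": [
    {"gripper": 255,"offset": [-0.008,0.018,0.066],"angular": [0,0,0]},
    {"gripper": 255,"offset": [-0.011,0.026,0.1],"angular": [0,0,0]},
    {"gripper": 255,"offset": [-0.014,0.032,0.12],"angular": [0,0,0]},
    {"gripper": 255,"offset": [-0.016,0.036,0.133],"angular": [0,0,0]},
    {"gripper": 255,"offset": [-0.016,0.036,0.133],"angular": [0,0,0]}
  ]
}}

```text
t: 2.9
eef_pos: [0.4097, -0.0872, 0.1306]
tool_rot: [-0.125, 0.99, -0.029, 0.055]
contact_force: [-0.3, -0.3, 0.6]
gripper_width: 0.003
grasp_force: 0.0
```

Run:
```python
from h import *
state()
R=Ro.from_quat(np.roll(bot.get_obs()['tool_rot'],-1))
print('X in tool',R.inv().apply(X))
cv2.imwrite('pics/s1.png',optics.read_camera('scene')[120:320,100:380].repeat(2,0).repeat(2,1))
```

```text
t 2.9 tcp [ 0.4097 -0.0872  0.1306] tip [ 0.4182 -0.0694  0.0603] tip cab -0.1817168335336853 -0.01224915342853046 z [ 0.1167  0.2437 -0.9628] y [-0.0441 -0.9672 -0.2502] q [ 0.94    0.4819 -0.8436  2.2688  0.2016  0.4687 -1.6362] F [-0.3381 -0.2704  0.6073] w 0.0031994509834290938
X in tool [ 0.9944 -0.0003  0.1055]
```

View pics/s1.png

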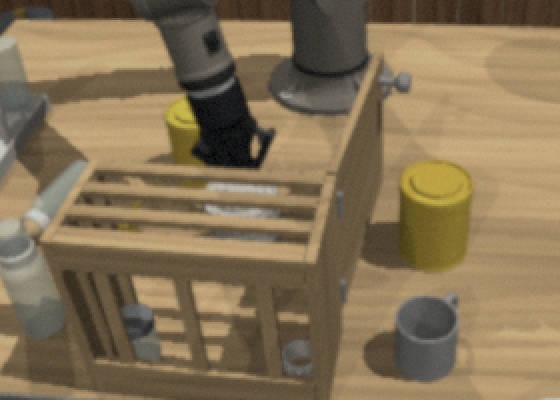

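The fingers stand behind the canister, whose lid shows through the slats at (240,210), clear of the yellow tins. Now I push gently along the cabinet's x axis.

Emit:
{"op": "drive_tool", "data": {
  "deltas": [
    {"gripper": 255,"offset": [0.0,-0.007,0.002],"angular": [0,0,0]},
    {"gripper": 255,"offset": [0.008,-0.007,0.003],"angular": [0,0,0]},
    {"gripper": 255,"offset": [0.016,-0.007,0.004],"angular": [0,0,0]},
    {"gripper": 255,"offset": [0.028,-0.007,0.005],"angular": [0,0,0]},
    {"gripper": 255,"offset": [0.04,-0.007,0.006],"angular": [0,0,0]}
  ]
}}

```text
t: 3.45
eef_pos: [0.4492, -0.0802, 0.1322]
tool_rot: [-0.124, 0.99, -0.028, 0.054]
contact_force: [-4.6, -0.1, 0.6]
gripper_width: -0.001
grasp_force: 2.6
```

Run:
```python
from h import *
state()
im=optics.read_camera('top')
cv2.imwrite('pics/t1.png',cv2.resize(im[100:310,250:460],None,fx=2.85,fy=2.85,interpolation=cv2.INTER_CUBIC))
```

```text
t 3.45 tcp [ 0.4492 -0.0802  0.1322] tip [ 0.4575 -0.0625  0.0618] tip cab -0.14274700129422432 -0.003579923641135694 z [ 0.1136  0.2424 -0.9635] y [-0.0412 -0.9678 -0.2484] q [ 0.8593  0.5149 -0.8095  2.1925  0.2218  0.5027 -1.6824] F [-4.6182 -0.0766  0.552 ] w -0.0007231441491461359
```

View pics/t1.png

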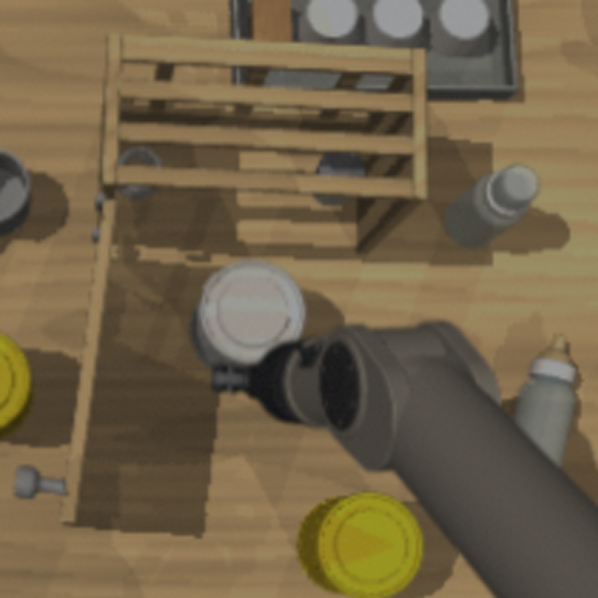

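The canister, with its lid now at (252,313), has slid about 20 mm straight and upright. The push force is 4.6 N.

Emit:
{"op": "drive_tool", "data": {
  "deltas": [
    {"gripper": 255,"offset": [0.012,0,0.0012],"angular": [0,0,0]},
    {"gripper": 255,"offset": [0.024,0,0.0024],"angular": [0,0,0]},
    {"gripper": 255,"offset": [0.036,0,0.0036],"angular": [0,0,0]},
    {"gripper": 255,"offset": [0.048,0,0.005],"angular": [0,0,0]},
    {"gripper": 255,"offset": [0.06,0,0.006],"angular": [0,0,0]}
  ]
}}

```text
t: 4.0
eef_pos: [0.5105, -0.0832, 0.1327]
tool_rot: [-0.124, 0.99, -0.028, 0.055]
contact_force: [-4.9, 0.3, 1.1]
gripper_width: -0.0
grasp_force: 2.5
```

Run:
```python
from h import *
state()
# next: back off 35 mm, re-orient to pure forward tilt
o=bot.get_obs();R0=Ro.from_quat(np.roll(o['tool_rot'],-1));print('back',R0.inv().apply(-.03*X))
tip=o['eef_pos']+.073*R0.as_matrix()[:,2]
t=tip-.035*X-((tip-C)@Y+.004)*Y; t[2]=.06
plan(t,.55); plan(t,.65)
```

```text
t 4.0 tcp [ 0.5105 -0.0832  0.1327] tip [ 0.5189 -0.0655  0.0624] tip cab -0.08128708390832515 -0.003790778427385295 z [ 0.1159  0.2425 -0.9632] y [-0.0414 -0.9677 -0.2486] q [ 0.78    0.5781 -0.7657  2.0632  0.2478  0.5611 -1.7121] F [-4.8978  0.2608  1.0964] w -0.00013182876331058738
back [-0.0298 -0.0001 -0.0031]
z [ 0.5222 -0.0236 -0.8525] tcp [ 0.4458 -0.0624  0.1222] off [-0.0666 -0.0148  0.0076] ang [-0.3064  0.5632 -0.1009]
z [ 0.6046 -0.0273 -0.7961] tcp [ 0.4398 -0.0621  0.1181] off [-0.073  -0.0138  0.011 ] ang [-0.3022  0.6898 -0.1166]
```

Emit:
{"op": "drive_tool", "data": {
  "deltas": [
    {"gripper": 255,"offset": [0.012,0,0.0012],"angular": [0,0,0]},
    {"gripper": 255,"offset": [0.022,0,0.0022],"angular": [0,0,0]},
    {"gripper": 255,"offset": [0.022,0,0.0022],"angular": [0,0,0]},
    {"gripper": 255,"offset": [0.005,0,0],"angular": [0,0,0]},
    {"gripper": 255,"offset": [-0.02,0,-0.002],"angular": [0,0,0]}
  ]
}}

```text
t: 4.5
eef_pos: [0.4932, -0.0822, 0.1339]
tool_rot: [-0.124, 0.99, -0.028, 0.059]
contact_force: [-0.5, -0.3, -0.9]
gripper_width: 0.0
grasp_force: 0.0
```

Run:
```python
from h import *
state()
for tl in(.5,.6,.65):
    plan(C-.11*X-.004*Y+[0,0,.05],tl)
```

```text
t 4.5 tcp [ 0.4932 -0.0822  0.1339] tip [ 0.5023 -0.0645  0.0636] tip cab -0.09793599218124077 -0.0035502484537544912 z [ 0.1243  0.2428 -0.9621] y [-0.0404 -0.9676 -0.2494] q [ 0.8056  0.5563 -0.7805  2.1046  0.2397  0.5349 -1.703 ] F [-0.5323 -0.3413 -0.9005] w 0.0004233552759782781
z [ 0.4789 -0.0217 -0.8776] tcp [ 0.4553 -0.0628  0.1141] off [-0.0412 -0.0123  0.019 ] ang [-0.3092  0.489  -0.0934]
z [ 0.5641 -0.0255 -0.8253] tcp [ 0.4491 -0.0626  0.1102] off [-0.0478 -0.0114  0.022 ] ang [-0.3052  0.6157 -0.1092]
z [ 0.6046 -0.0273 -0.7961] tcp [ 0.4461 -0.0624  0.1081] off [-0.051  -0.0108  0.0237] ang [-0.303  0.679 -0.117]
```

Emit:
{"op": "drive_tool", "data": {
  "deltas": [
    {"gripper": 160,"offset": [-0.03,-0.006,0.008],"angular": [-0.1,0.2,-0.036]},
    {"gripper": 160,"offset": [-0.048,-0.011,0.014],"angular": [-0.2,0.4,-0.07]},
    {"gripper": 160,"offset": [-0.048,-0.011,0.022],"angular": [-0.305,0.616,-0.11]},
    {"gripper": 160,"offset": [-0.048,-0.011,0.022],"angular": [-0.305,0.616,-0.11]},
    {"gripper": 160,"offset": [-0.048,-0.011,0.022],"angular": [-0.305,0.616,-0.11]}
  ]
}}

```text
t: 5.0
eef_pos: [0.4217, -0.0638, 0.0799]
tool_rot: [-0.03, 0.995, 0.002, 0.1]
contact_force: [-2.2, 0.7, -4.3]
gripper_width: 0.372
grasp_force: 0.0
```

Run:
```python
from h import *
state()
plan(C-.11*X-.004*Y+[0,0,.05],.6)
im=optics.read_camera('top')
cv2.imwrite('pics/t2.png',cv2.resize(im[100:310,250:460],None,fx=2.85,fy=2.85,interpolation=cv2.INTER_CUBIC))
```

```text
t 5.0 tcp [ 0.4217 -0.0638  0.0799] tip [ 0.4361 -0.0594  0.0084] tip cab -0.16429510487297774 -0.001448113170343815 z [ 0.1979  0.0604 -0.9784] y [ 0.0092 -0.9982 -0.0598] q [ 0.8341  0.6153 -0.9298  2.3443  1.1796  0.4456 -2.612 ] F [-2.1556  0.6597 -4.333 ] w 0.3721132571556313
z [ 0.5641 -0.0255 -0.8253] tcp [ 0.4491 -0.0626  0.1102] off [ 0.0329 -0.0028 -0.0242] ang [-0.0978  0.5113  0.0344]
```

View pics/t2.png

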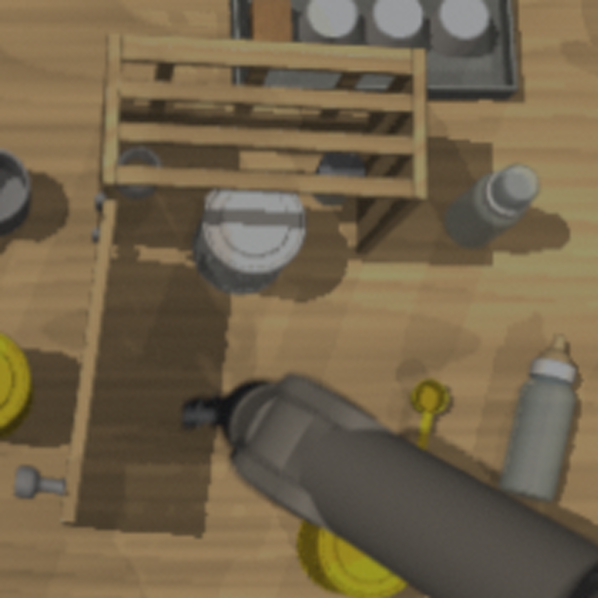

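The canister now stands half in the cabinet, with its lid at (253,227). The reorientation hit a wrist singularity and the tip dropped low, so I'll lift and reorient higher up, leaning back and to the right.

Run:
```python
from h import *
plan([.45,-.066,.17],.2,0,.15)
plan([.48,-.08,.21],.6,0,.55)
```

```text
z [ 0.1964  0.0297 -0.9801] tcp [ 0.4357 -0.0682  0.2415] off [ 0.0498 -0.0015 -0.16  ] ang [-0.0598  0.0086 -0.1812]
z [ 0.4814  0.2951 -0.8253] tcp [ 0.4449 -0.1015  0.2702] off [ 0.0641  0.0298 -0.1889] ang [ 0.176   0.4865 -0.6628]
```

Emit:
{"op": "drive_tool", "data": {
  "deltas": [
    {"gripper": 255,"offset": [0.02,0,-0.05],"angular": [0,0,0]},
    {"gripper": 255,"offset": [0.035,0.01,-0.1],"angular": [0,0,-0.1]},
    {"gripper": 255,"offset": [0.045,0.02,-0.14],"angular": [0.05,0.15,-0.25]},
    {"gripper": 255,"offset": [0.055,0.03,-0.18],"angular": [0.1,0.25,-0.4]},
    {"gripper": 255,"offset": [0.064,0.03,-0.19],"angular": [0.15,0.37,-0.52]}
  ]
}}

```text
t: 5.55
eef_pos: [0.4384, -0.0962, 0.2419]
tool_rot: [-0.061, 0.976, 0.123, 0.171]
contact_force: [-0.3, 0.9, 0.5]
gripper_width: -0.0
grasp_force: 0.0
```

Run:
```python
from h import *
state()
plan([.48,-.08,.21],.6,0,.55)
```

```text
t 5.55 tcp [ 0.4384 -0.0962  0.2419] tip [ 0.4617 -0.0844  0.1737] tip cab -0.13757399742927143 -0.02527522621761516 z [ 0.3192  0.1616 -0.9338] y [ 0.2601 -0.9624 -0.0776] q [ 1.4156  0.4123 -1.3917  2.2293  0.4115  0.5473 -1.538 ] F [-0.2538  0.8589  0.4707] w -5.29716826919505e-05
z [ 0.4814  0.2951 -0.8253] tcp [ 0.4449 -0.1015  0.2702] off [ 0.0146  0.0046 -0.0253] ang [ 0.0807  0.2918 -0.3691]
```

Run:
```python
from h import *
plan(C-.085*X-.004*Y+[0,0,.16],.4,0,.35)
plan(C-.085*X-.004*Y+[0,0,.055],.45,0,.35)
```

```text
z [ 0.3658  0.1335 -0.9211] tcp [ 0.4885 -0.0753  0.2272] off [ 0.0451 -0.006   0.033 ] ang [-0.0513  0.0493 -0.1383]
z [ 0.4086  0.1491 -0.9004] tcp [ 0.4854 -0.0764  0.1207] off [0.0048 0.0026 0.1313] ang [-0.0479  0.1128 -0.1396]
```

Emit:
{"op": "drive_tool", "data": {
  "deltas": [
    {"gripper": 255,"offset": [0.044,-0.006,0.033],"angular": [-0.05,0.05,-0.1]},
    {"gripper": 255,"offset": [0.034,-0.004,0.06],"angular": [-0.05,0.07,-0.14]},
    {"gripper": 255,"offset": [0.024,-0.002,0.085],"angular": [-0.05,0.09,-0.14]},
    {"gripper": 255,"offset": [0.012,0,0.11],"angular": [-0.05,0.11,-0.14]},
    {"gripper": 255,"offset": [0.005,0.002,0.13],"angular": [-0.05,0.11,-0.14]}
  ]
}}

```text
t: 6.05
eef_pos: [0.4813, -0.077, 0.1256]
tool_rot: [-0.036, 0.962, 0.169, 0.213]
contact_force: [0.0, 0.3, -0.6]
gripper_width: 0.002
grasp_force: 0.0
```

Run:
```python
from h import *
state()
for tl in (.5,.6,.7): plan(C-.085*X-.004*Y+[0,0,.055],tl,0,.35)
```

```text
t 6.05 tcp [ 0.4813 -0.077   0.1256] tip [ 0.5103 -0.0667  0.0594] tip cab -0.08982679005213032 -0.005397843902187148 z [ 0.3972  0.1409 -0.9068] y [ 0.3408 -0.9401  0.0033] q [ 0.8231  0.5053 -0.8096  2.304   1.1396  0.1732 -2.1722] F [ 0.0452  0.3103 -0.6204] w 0.0021847926604236807
z [ 0.4504  0.1644 -0.8776] tcp [ 0.4823 -0.0776  0.1191] off [-0.0021  0.0008  0.0062] ang [ 0.005   0.0827 -0.0006]
z [ 0.5304  0.1936 -0.8253] tcp [ 0.4765 -0.0797  0.1152] off [-0.0093  0.0008  0.0071] ang [ 0.005   0.21   -0.0003]
z [ 0.6052  0.2209 -0.7648] tcp [ 0.471  -0.0817  0.1108] off [-0.0164  0.0008  0.0086] ang [ 0.005   0.3374 -0.0001]
```

Emit:
{"op": "drive_tool", "data": {
  "deltas": [
    {"gripper": 255,"offset": [-0.008,0,-0.004],"angular": [0,0,-0.19]},
    {"gripper": 255,"offset": [-0.008,0,-0.004],"angular": [0,0,-0.38]},
    {"gripper": 255,"offset": [-0.008,0,-0.004],"angular": [0,0,-0.57]},
    {"gripper": 255,"offset": [-0.008,0,-0.004],"angular": [0,0,-0.76]},
    {"gripper": 255,"offset": [-0.008,0,-0.004],"angular": [0,0,-0.95]}
  ]
}}

```text
t: 6.55
eef_pos: [0.4754, -0.0793, 0.1285]
tool_rot: [0.045, 0.832, 0.51, 0.215]
contact_force: [0.1, -0.4, 0.5]
gripper_width: 0.0
grasp_force: 0.0
```

Emit:
{"op": "drive_tool", "data": {
  "deltas": [
    {"gripper": 255,"offset": [0,0,0],"angular": [0,0,-0.19]},
    {"gripper": 255,"offset": [0,0,0],"angular": [0,0,-0.38]},
    {"gripper": 255,"offset": [0,0,0],"angular": [0,0,-0.57]},
    {"gripper": 255,"offset": [0,0,0],"angular": [0,0,-0.76]},
    {"gripper": 255,"offset": [0,0,0],"angular": [0,0,-0.95]}
  ]
}}

```text
t: 7.05
eef_pos: [0.4753, -0.0793, 0.1284]
tool_rot: [0.12, 0.589, 0.778, 0.184]
contact_force: [-0.3, -0.2, -0.2]
gripper_width: 0.001
grasp_force: 0.0
```

```bash
cat >> h.py <<'E'
def aim(tip,z):
    "minimal turn taking tool z to given direction; fingertip to tip"
    o=bot.get_obs();R0=Ro.from_quat(np.roll(o['tool_rot'],-1));z=np.array(z)/np.linalg.norm(z)
    z0=R0.as_matrix()[:,2];c=np.cross(z0,z);a=np.arctan2(np.linalg.norm(c),z0@z)
    off=np.array(tip)-.073*z-o['eef_pos']
    print('off',R0.inv().apply(off),'ang',R0.inv().apply(c/np.linalg.norm(c)*a)/np.radians(45))
E
python3 - <<'E'
from h import *
state()
aim(C-.09*X-.004*Y+[0,0,.055],[.53,.16,-.82])
aim(C-.09*X-.004*Y+[0,0,.055],[.6,.1,-.8])
E
```

```text
t 7.05 tcp [ 0.4753 -0.0793  0.1284] tip [ 0.5046 -0.0687  0.0625] tip cab -0.09540792634820784 -0.007648798572968618 z [ 0.4025  0.145  -0.9039] y [0.872  0.2398 0.4268] q [ 1.0371  0.6128 -1.0698  2.3063  1.3247  0.3269 -0.8009] F [-0.2566 -0.2415 -0.2462] w 0.0009459258586820873
off [ 0.0029 -0.0086  0.0103] ang [-0.1945 -0.0241 -0.    ]
off [ 0.0084 -0.0125  0.0114] ang [-0.2629 -0.1216 -0.    ]
```

Emit:
{"op": "drive_tool", "data": {
  "deltas": [
    {"gripper": 255,"offset": [0.002,-0.004,0.003],"angular": [-0.07,-0.02,0]},
    {"gripper": 255,"offset": [0.004,-0.007,0.006],"angular": [-0.13,-0.05,0]},
    {"gripper": 255,"offset": [0.006,-0.01,0.009],"angular": [-0.2,-0.09,0]},
    {"gripper": 255,"offset": [0.008,-0.013,0.011],"angular": [-0.26,-0.12,0]},
    {"gripper": 255,"offset": [0.008,-0.013,0.011],"angular": [-0.26,-0.12,0]}
  ]
}}

```text
t: 7.55
eef_pos: [0.4673, -0.0743, 0.113]
tool_rot: [0.214, 0.583, 0.748, 0.232]
contact_force: [-0.1, 1.5, -1.9]
gripper_width: 0.003
grasp_force: 0.0
```

Run:
```python
from h import *
state()
aim(C-.06*X-.004*Y+[0,0,.052],[.6,.1,-.8])
R=Ro.from_quat(np.roll(bot.get_obs()['tool_rot'],-1))
print('X in tool',R.inv().apply(X),'Y',R.inv().apply(Y))
```

```text
t 7.55 tcp [ 0.4673 -0.0743  0.113 ] tip [ 0.5105 -0.0671  0.0546] tip cab -0.08963867003253032 -0.0057848217720949035 z [ 0.5916  0.0978 -0.8003] y [0.7733 0.2118 0.5976] q [ 1.2372  1.0029 -1.4054  2.4359  2.035   0.769  -1.3054] F [-0.0574  1.4698 -1.8832] w 0.002574322958358463
off [-0.0062  0.021   0.0197] ang [-0.009   0.0002  0.    ]
X in tool [-0.2717  0.763   0.5866] Y [0.9611 0.2465 0.1245]
```

Emit:
{"op": "drive_tool", "data": {
  "deltas": [
    {"gripper": 255,"offset": [-0.002,0.003,0.01],"angular": [0,0,0]},
    {"gripper": 255,"offset": [-0.005,0.009,0.017],"angular": [0,0,0]},
    {"gripper": 255,"offset": [-0.007,0.016,0.022],"angular": [0,0,0]},
    {"gripper": 255,"offset": [-0.01,0.023,0.028],"angular": [0,0,0]},
    {"gripper": 255,"offset": [-0.012,0.03,0.033],"angular": [0,0,0]}
  ]
}}

```text
t: 8.05
eef_pos: [0.5134, -0.0752, 0.1056]
tool_rot: [0.214, 0.582, 0.75, 0.232]
contact_force: [-9.6, -0.6, 6.2]
gripper_width: 0.005
grasp_force: 4.8
```

Run:
```python
from h import *
state()
R=Ro.from_quat(np.roll(bot.get_obs()['tool_rot'],-1))
print('X in tool',R.inv().apply(X),'Y',R.inv().apply(Y))
```

```text
t 8.05 tcp [ 0.5134 -0.0752  0.1056] tip [ 0.5566 -0.0681  0.0471] tip cab -0.04355485557522702 -0.004640233347752243 z [ 0.5909  0.0978 -0.8008] y [0.773  0.2154 0.5967] q [ 1.1634  1.0217 -1.3519  2.3418  2.0235  0.7516 -1.2664] F [-9.5703 -0.6275  6.1992] w 0.004780462409631615
X in tool [-0.2745  0.7625  0.5859] Y [0.9602 0.2501 0.1244]
```

Emit:
{"op": "drive_tool", "data": {
  "deltas": [
    {"gripper": 255,"offset": [-0.0025,0.007,0.005],"angular": [0,0,0]},
    {"gripper": 255,"offset": [-0.005,0.014,0.0105],"angular": [0,0,0]},
    {"gripper": 255,"offset": [-0.0075,0.021,0.016],"angular": [0,0,0]},
    {"gripper": 255,"offset": [-0.01,0.028,0.021],"angular": [0,0,0]},
    {"gripper": 255,"offset": [-0.012,0.034,0.026],"angular": [0,0,0]}
  ]
}}

```text
t: 8.55
eef_pos: [0.5578, -0.0771, 0.1057]
tool_rot: [0.214, 0.582, 0.749, 0.232]
contact_force: [-8.3, 0.1, 4.6]
gripper_width: 0.003
grasp_force: 4.3
```

Run:
```python
from h import *
state()
im=optics.read_camera('top')
cv2.imwrite('pics/t3.png',cv2.resize(im[100:310,250:460],None,fx=2.85,fy=2.85,interpolation=cv2.INTER_CUBIC))
```

```text
t 8.55 tcp [ 0.5578 -0.0771  0.1057] tip [ 0.601  -0.07    0.0472] tip cab 0.0008612965072562518 -0.004536714354066219 z [ 0.5909  0.0977 -0.8008] y [0.7731 0.2153 0.5967] q [ 1.1063  1.029  -1.3191  2.2477  1.9801  0.7283 -1.2093] F [-8.2777  0.0573  4.6313] w 0.002782543520318895
```

View pics/t3.png

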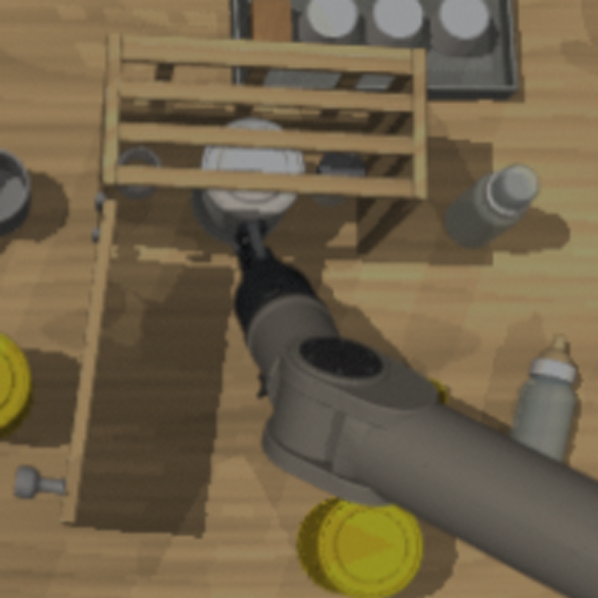

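The canister is nearly in: its lid is centred near (252,170), between the collars at (138,172) and the jar at (340,178), and neither has moved.

Run:
```python
from h import *
for v in (118,170):
  p=ray('top',(250+(252.5)/2.85-.5,100+(v+.5)/2.85-.5),.125);print((p-C)@X,(p-C)@Y)
```

```text
0.10416059221474104 -0.0026481003478225655
0.05202797719280751 -0.0034317209840893288
```

Emit:
{"op": "drive_tool", "data": {
  "deltas": [
    {"gripper": 255,"offset": [-0.0016,0.0046,0.0035],"angular": [0,0,0]},
    {"gripper": 255,"offset": [-0.003,0.009,0.007],"angular": [0,0,0]},
    {"gripper": 255,"offset": [-0.004,0.0122,0.0094],"angular": [0,0,0]},
    {"gripper": 255,"offset": [-0.0047,0.0137,0.0106],"angular": [0,0,0]},
    {"gripper": 255,"offset": [-0.0052,0.015,0.0116],"angular": [0,0,0]}
  ]
}}

```text
t: 9.1
eef_pos: [0.5769, -0.0775, 0.1056]
tool_rot: [0.214, 0.582, 0.749, 0.232]
contact_force: [-9.4, 0.5, 6.4]
gripper_width: -0.001
grasp_force: 4.6
```

Emit:
{"op": "drive_tool", "data": {
  "deltas": [
    {"gripper": 255,"offset": [-0.0003,0.0008,0.0006],"angular": [0,0,0]},
    {"gripper": 255,"offset": [-0.0006,0.0015,0.0012],"angular": [0,0,0]},
    {"gripper": 255,"offset": [-0.0008,0.0023,0.0018],"angular": [0,0,0]},
    {"gripper": 255,"offset": [-0.0011,0.003,0.0023],"angular": [0,0,0]},
    {"gripper": 255,"offset": [-0.0011,0.003,0.0023],"angular": [0,0,0]}
  ]
}}

```text
t: 9.6
eef_pos: [0.5789, -0.0774, 0.1055]
tool_rot: [0.214, 0.582, 0.75, 0.231]
contact_force: [-22.1, -3.1, 17.3]
gripper_width: 0.001
grasp_force: 11.6
```

The force rose to 22 N after 2 mm, so the canister is on the rail. I'm backing off.

Emit:
{"op": "drive_tool", "data": {
  "deltas": [
    {"gripper": 255,"offset": [0.0022,-0.006,-0.0047],"angular": [0,0,0]},
    {"gripper": 255,"offset": [0.008,-0.023,-0.0176],"angular": [0,0,0]},
    {"gripper": 255,"offset": [0.0165,-0.046,-0.035],"angular": [0,0,0]},
    {"gripper": 255,"offset": [0.025,-0.069,-0.053],"angular": [0,0,0]},
    {"gripper": 255,"offset": [0.03,-0.084,-0.0645],"angular": [0,0,0]}
  ]
}}

```text
t: 10.1
eef_pos: [0.4699, -0.0735, 0.1051]
tool_rot: [0.214, 0.582, 0.749, 0.232]
contact_force: [0.3, 0.6, 0.2]
gripper_width: -0.003
grasp_force: 0.0
```

Run:
```python
from h import *
state()
im=optics.read_camera('top')
cv2.imwrite('pics/t4.png',cv2.resize(im[100:310,250:460],None,fx=2.85,fy=2.85,interpolation=cv2.INTER_CUBIC))
aim([.44,-.13,.33],[.3,.1,-.95])
o=bot.get_obs();R=Ro.from_quat(np.roll(o['tool_rot'],-1));print('up',R.inv().apply([0,0,1]))
```

```text
t 10.1 tcp [ 0.4699 -0.0735  0.1051] tip [ 0.5131 -0.0664  0.0466] tip cab -0.08709015804403122 -0.0049279327626685875 z [ 0.5911  0.0977 -0.8006] y [0.7731 0.2142 0.597 ] q [ 1.2081  0.9867 -1.3592  2.4329  2.078   0.7463 -1.3494] F [0.3113 0.6313 0.1951] w -0.002819418655389108
off [-0.0649  0.1228 -0.272 ] ang [0.4051 0.0997 0.    ]
up [-0.0509  0.5962 -0.8012]
```

View pics/t4.png

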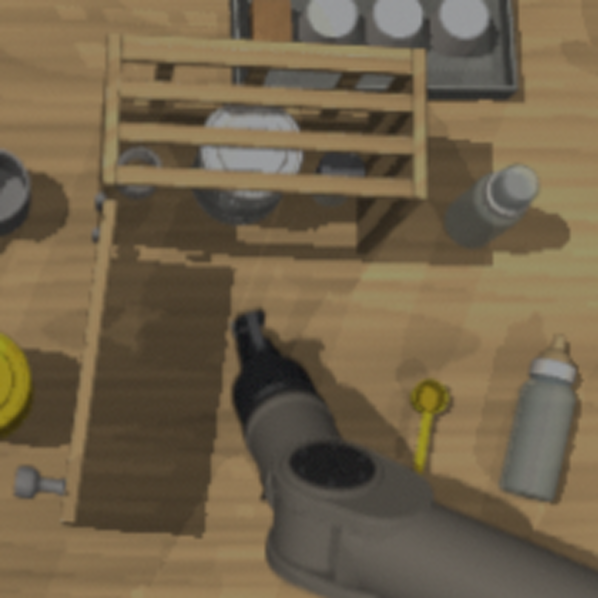

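The canister stands deep in the cabinet with its lid at (251,152), and the collars and jar are undisturbed. Next I raise the tool and cross over the door.

Run:
```python
from h import *
for v in (151,153):
  p=ray('top',(250+(251.5)/2.85-.5,100+(v+.5)/2.85-.5),.125);print((p-C)@X,(p-C)@Y)
aim([.52,-.06,.31],[.2,.1,-.97])
```

```text
0.07093741828629326 -0.002171621204643825
0.06893735130281 -0.0022022407869389236
off [-0.0159  0.1944 -0.1992] ang [0.5306 0.1331 0.    ]
```

Emit:
{"op": "drive_tool", "data": {
  "deltas": [
    {"gripper": 255,"offset": [-0.0025,0.03,-0.04],"angular": [0.05,0.01,0]},
    {"gripper": 255,"offset": [-0.005,0.06,-0.08],"angular": [0.15,0.03,0]},
    {"gripper": 255,"offset": [-0.008,0.1,-0.11],"angular": [0.3,0.07,0]},
    {"gripper": 255,"offset": [-0.012,0.14,-0.15],"angular": [0.42,0.1,0]},
    {"gripper": 255,"offset": [-0.016,0.18,-0.185],"angular": [0.53,0.13,0]}
  ]
}}

```text
t: 10.65
eef_pos: [0.4792, -0.0921, 0.2059]
tool_rot: [0.126, 0.605, 0.776, 0.128]
contact_force: [0.5, -1.5, -0.3]
gripper_width: -0.004
grasp_force: 0.0
```

Run:
```python
from h import *
state()
aim([.52,.13,.32],[.1,.1,-.97])
```

```text
t 10.65 tcp [ 0.4792 -0.0921  0.2059] tip [ 0.5048 -0.0886  0.1376] tip cab -0.09435391761455363 -0.027540189526898937 z [ 0.3502  0.0476 -0.9355] y [0.9061 0.236  0.3512] q [ 1.235   0.5916 -1.3842  2.2189  1.0106  0.6399 -0.5473] F [ 0.5021 -1.5121 -0.3198] w -0.0038913059809185364
off [ 0.1931  0.1463 -0.1524] ang [ 0.2975  0.1467 -0.    ]
```

Run:
```python
from h import *
aim([.56,-.1,.33],[.1,.0,-.97])
```

```text
off [-0.0328  0.1336 -0.1587] ang [ 0.3302  0.0193 -0.    ]
```

Emit:
{"op": "drive_tool", "data": {
  "deltas": [
    {"gripper": 255,"offset": [-0.008,0.03,-0.04],"angular": [0.08,0,0]},
    {"gripper": 255,"offset": [-0.016,0.06,-0.08],"angular": [0.16,0.01,0]},
    {"gripper": 255,"offset": [-0.024,0.095,-0.115],"angular": [0.25,0.02,0]},
    {"gripper": 255,"offset": [-0.033,0.134,-0.159],"angular": [0.33,0.02,0]},
    {"gripper": 255,"offset": [-0.033,0.134,-0.159],"angular": [0.33,0.02,0]}
  ]
}}

```text
t: 11.15
eef_pos: [0.5558, -0.099, 0.4082]
tool_rot: [0.044, 0.615, 0.787, 0.035]
contact_force: [1.8, 0.5, 0.2]
gripper_width: 0.001
grasp_force: 0.0
```

Run:
```python
from h import *
state()
aim([.52,.14,.33],[.05,-.1,-.97])
```

```text
t 11.15 tcp [ 0.5558 -0.099   0.4082] tip [ 0.564  -0.0989  0.3356] tip cab -0.03472236680957722 -0.035137674316698175 z [ 0.1122  0.0012 -0.9937] y [0.9641 0.2422 0.1092] q [ 1.0803  0.4514 -1.3374  1.6959  0.4868  1.2503 -0.0994] F [1.8445 0.4996 0.2261] w 0.0013895603062941432
off [0.2488 0.0209 0.0015] ang [ 0.1071 -0.1096 -0.    ]
```

Emit:
{"op": "drive_tool", "data": {
  "deltas": [
    {"gripper": 255,"offset": [0.248,0.02,0],"angular": [0.1,-0.1,0]},
    {"gripper": 255,"offset": [0.248,0.02,0],"angular": [0.1,-0.1,0]},
    {"gripper": 255,"offset": [0.248,0.02,0],"angular": [0.1,-0.1,0]},
    {"gripper": 255,"offset": [0.248,0.02,0],"angular": [0.1,-0.1,0]},
    {"gripper": 255,"offset": [0.248,0.02,0],"angular": [0.1,-0.1,0]}
  ]
}}

```text
t: 11.65
eef_pos: [0.5115, 0.1477, 0.3997]
tool_rot: [0.049, 0.617, 0.785, -0.021]
contact_force: [0.4, 0.1, -0.2]
gripper_width: 0.001
grasp_force: 0.0
```

Run:
```python
from h import *
state()
aim([.46,.145,.205],[.05,-.1,-.97])
H=C-.006*X+.14*Y;print(H)
```

```text
t 11.65 tcp [0.5115 0.1477 0.3997] tip [0.5152 0.141  0.3271] tip cab -0.09430922723579786 0.20230725989708903 z [ 0.0508 -0.0925 -0.9944] y [0.9708 0.2383 0.0275] q [ 0.5518  0.4024 -1.2783  1.729   0.5018  1.3447 -0.5958] F [ 0.4236  0.1159 -0.2224] w 0.0010179588435370742
off [ 0.03   -0.0559  0.1182] ang [ 0.0025 -0.0125  0.    ]
[0.6006 0.0747 0.    ]
```

Emit:
{"op": "drive_tool", "data": {
  "deltas": [
    {"gripper": 255,"offset": [0.01,-0.02,0.04],"angular": [0,0,0]},
    {"gripper": 255,"offset": [0.02,-0.04,0.08],"angular": [0,0,0]},
    {"gripper": 255,"offset": [0.03,-0.056,0.11],"angular": [0,0,0]},
    {"gripper": 255,"offset": [0.03,-0.056,0.118],"angular": [0,0,0]},
    {"gripper": 255,"offset": [0.03,-0.056,0.118],"angular": [0,0,0]}
  ]
}}

```text
t: 12.15
eef_pos: [0.4566, 0.1498, 0.2769]
tool_rot: [0.047, 0.617, 0.785, -0.022]
contact_force: [0.2, 0.1, 0.6]
gripper_width: 0.001
grasp_force: 0.0
```

Run:
```python
from h import *
state()
o=bot.get_obs();R=Ro.from_quat(np.roll(o['tool_rot'],-1));tip=o['eef_pos']+.073*R.as_matrix()[:,2]
H=C-.006*X+.14*Y
print('Z',R.inv().apply([0,0,1]))
# tip path: r=.14 about hinge, offset d from mid-plane (6+12), door angle a
for a in (1.6,1.4,1.2,1.0,.8,.6,.4,.2,.05,-.02):
    u=-np.sin(a)*X-np.cos(a)*Y; n=-np.cos(a)*X+np.sin(a)*Y
    p=H+.14*u+.02*n; p[2]=tip[2]; print(a,p,R.inv().apply(p-tip))
cv2.imwrite('pics/s2.png',optics.read_camera('scene')[100:330,80:400].repeat(2,0).repeat(2,1))
```

```text
t 12.15 tcp [0.4566 0.1498 0.2769] tip [0.4601 0.1431 0.2042] tip cab -0.1494592408166455 0.20191465579113316 z [ 0.0478 -0.0927 -0.9945] y [0.9709 0.2383 0.0244] q [ 0.5036  0.4401 -1.2328  1.9895  0.5857  1.1009 -0.7608] F [0.2137 0.143  0.6446] w 0.0013112048393203613
Z [-0.1014  0.0244 -0.9945]
1.6 [0.4625 0.1051 0.2042] [-0.0373 -0.0067  0.0036]
1.4 [0.4592 0.077  0.2042] [-0.0636 -0.0166  0.0061]
1.2 [0.4616 0.0489 0.2042] [-0.0914 -0.021   0.0088]
1.0 [0.4695 0.0218 0.2042] [-0.1194 -0.0198  0.0117]
0.8 [ 0.4826 -0.0032  0.2042] [-0.1467 -0.013   0.0146]
0.6 [ 0.5005 -0.0251  0.2042] [-0.172  -0.0009  0.0175]
0.4 [ 0.5223 -0.043   0.2042] [-0.1945  0.016   0.0202]
0.2 [ 0.5472 -0.0562  0.2042] [-0.2131  0.0371  0.0226]
0.05 [ 0.5674 -0.0627  0.2042] [-0.2241  0.0551  0.0242]
-0.02 [ 0.5771 -0.0647  0.2042] [-0.2283  0.0641  0.0248]
```

View pics/s2.png

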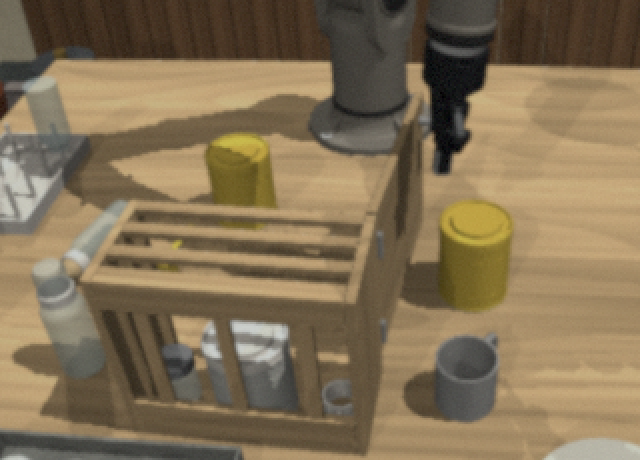

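The closed fingertips (440,165) are outside the door, and the canister stands against the rail. I'll sweep the door shut along its arc.

Emit:
{"op": "drive_tool", "data": {
  "deltas": [
    {"gripper": 255,"offset": [-0.02,-0.004,0.002],"angular": [0,0,0]},
    {"gripper": 255,"offset": [-0.037,-0.007,0.004],"angular": [0,0,0]},
    {"gripper": 255,"offset": [-0.051,-0.012,0.005],"angular": [0,0,0]},
    {"gripper": 255,"offset": [-0.064,-0.017,0.006],"angular": [0,0,0]},
    {"gripper": 255,"offset": [-0.078,-0.019,0.0075],"angular": [0,0,0]}
  ]
}}

```text
t: 12.7
eef_pos: [0.4583, 0.0688, 0.2787]
tool_rot: [0.048, 0.618, 0.785, -0.02]
contact_force: [0.9, -0.2, 0.6]
gripper_width: 0.0
grasp_force: 0.3
```

Emit:
{"op": "drive_tool", "data": {
  "deltas": [
    {"gripper": 255,"offset": [-0.013,-0.002,0.0015],"angular": [0,0,0]},
    {"gripper": 255,"offset": [-0.027,-0.002,0.003],"angular": [0,0,0]},
    {"gripper": 255,"offset": [-0.041,-0.001,0.004],"angular": [0,0,0]},
    {"gripper": 255,"offset": [-0.055,0.002,0.0055],"angular": [0,0,0]},
    {"gripper": 255,"offset": [-0.069,0.006,0.007],"angular": [0,0,0]}
  ]
}}

```text
t: 13.2
eef_pos: [0.4793, 0.0017, 0.2767]
tool_rot: [0.047, 0.617, 0.785, -0.022]
contact_force: [0.1, 0.1, -0.4]
gripper_width: -0.003
grasp_force: 0.3
```

```bash
cat > d.py <<'E'
from h import *
state()
o=bot.get_obs();R=Ro.from_quat(np.roll(o['tool_rot'],-1));tip=o['eef_pos']+.073*R.as_matrix()[:,2]
H=C-.006*X+.14*Y
for a in (.8,.7,.6,.5,.4,.3,.2,.1,0,-.04):
    u=-np.sin(a)*X-np.cos(a)*Y; n=-np.cos(a)*X+np.sin(a)*Y
    p=H+.14*u+.02*n; p[2]=.2042; print(a,p,R.inv().apply(p-tip))
E
python3 d.py
```

```text
t 13.2 tcp [0.4793 0.0017 0.2767] tip [ 0.4827 -0.005   0.2041] tip cab -0.12017928945680509 0.05501901245817022 z [ 0.0467 -0.0923 -0.9946] y [0.9713 0.2367 0.0237] q [ 0.8436  0.4281 -1.2506  2.0079  0.5907  1.0628 -0.4504] F [ 0.0856  0.1363 -0.4176] w -0.002821529407829679
0.8 [ 0.4826 -0.0032  0.2042] [ 0.0017  0.0003 -0.0003]
0.7 [ 0.491  -0.0146  0.2042] [-0.0112  0.0058  0.0011]
0.6 [ 0.5005 -0.0251  0.2042] [-0.0236  0.0125  0.0026]
0.5 [ 0.5109 -0.0346  0.2042] [-0.0352  0.0204  0.0039]
0.4 [ 0.5223 -0.043   0.2042] [-0.046   0.0294  0.0052]
0.3 [ 0.5344 -0.0502  0.2042] [-0.0558  0.0395  0.0065]
0.2 [ 0.5472 -0.0562  0.2042] [-0.0646  0.0505  0.0076]
0.1 [ 0.5606 -0.0609  0.2042] [-0.0722  0.0624  0.0087]
0 [ 0.5743 -0.0642  0.2042] [-0.0787  0.075   0.0096]
-0.04 [ 0.5799 -0.0652  0.2042] [-0.0809  0.0801  0.01  ]
```

Emit:
{"op": "drive_tool", "data": {
  "deltas": [
    {"gripper": 255,"offset": [-0.011,0.006,0.001],"angular": [0,0,0]},
    {"gripper": 255,"offset": [-0.0235,0.0125,0.0025],"angular": [0,0,0]},
    {"gripper": 255,"offset": [-0.035,0.0205,0.004],"angular": [0,0,0]},
    {"gripper": 255,"offset": [-0.046,0.0295,0.005],"angular": [0,0,0]},
    {"gripper": 255,"offset": [-0.053,0.0365,0.006],"angular": [0,0,0]}
  ]
}}

```text
t: 13.7
eef_pos: [0.5278, -0.0414, 0.2764]
tool_rot: [0.047, 0.618, 0.785, -0.022]
contact_force: [-0.7, -0.4, -0.3]
gripper_width: -0.001
grasp_force: 0.0
```

```bash
python3 d.py; python3 -c "
from h import *
im=optics.read_camera('top')
cv2.imwrite('pics/t5.png',cv2.resize(im[100:310,250:460],None,fx=2.85,fy=2.85,interpolation=cv2.INTER_CUBIC))"
```

```text
t 13.7 tcp [ 0.5278 -0.0414  0.2764] tip [ 0.5311 -0.0481  0.2038] tip cab -0.06988234913441874 0.014126724904714925 z [ 0.046  -0.0923 -0.9947] y [0.9714 0.2362 0.023 ] q [ 0.8381  0.5071 -1.1888  1.9073  0.6472  1.1067 -0.381 ] F [-0.6784 -0.4133 -0.282 ] w -0.0007283051532928353
0.8 [ 0.4826 -0.0032  0.2042] [ 0.0547 -0.0365 -0.0068]
0.7 [ 0.491  -0.0146  0.2042] [ 0.0417 -0.0311 -0.0054]
0.6 [ 0.5005 -0.0251  0.2042] [ 0.0294 -0.0243 -0.004 ]
0.5 [ 0.5109 -0.0346  0.2042] [ 0.0177 -0.0164 -0.0026]
0.4 [ 0.5223 -0.043   0.2042] [ 0.007  -0.0074 -0.0013]
0.3 [ 0.5344 -0.0502  0.2042] [-0.0029  0.0027 -0.0001]
0.2 [ 0.5472 -0.0562  0.2042] [-0.0116  0.0138  0.0011]
0.1 [ 0.5606 -0.0609  0.2042] [-0.0193  0.0256  0.0021]
0 [ 0.5743 -0.0642  0.2042] [-0.0257  0.0382  0.003 ]
-0.04 [ 0.5799 -0.0652  0.2042] [-0.0279  0.0434  0.0034]
```

View pics/t5.png

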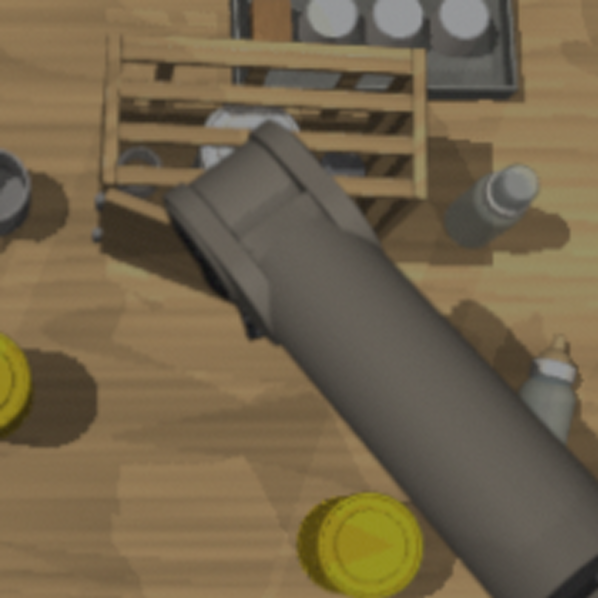

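The door has followed to about 0.35 rad and still rests on the fingers.

Emit:
{"op": "drive_tool", "data": {
  "deltas": [
    {"gripper": 255,"offset": [-0.006,0.0065,0.0005],"angular": [0,0,0]},
    {"gripper": 255,"offset": [-0.011,0.0135,0.001],"angular": [0,0,0]},
    {"gripper": 255,"offset": [-0.016,0.0205,0.0015],"angular": [0,0,0]},
    {"gripper": 255,"offset": [-0.02,0.027,0.002],"angular": [0,0,0]},
    {"gripper": 255,"offset": [-0.023,0.033,0.0025],"angular": [0,0,0]}
  ]
}}

```text
t: 14.25
eef_pos: [0.5648, -0.0552, 0.2771]
tool_rot: [0.047, 0.617, 0.785, -0.022]
contact_force: [-0.6, 0.4, 0.5]
gripper_width: 0.003
grasp_force: 0.3
```

Emit:
{"op": "drive_tool", "data": {
  "deltas": [
    {"gripper": 255,"offset": [-0.0015,0.003,0],"angular": [0,0,0]},
    {"gripper": 255,"offset": [-0.003,0.006,0.0005],"angular": [0,0,0]},
    {"gripper": 255,"offset": [-0.004,0.009,0.001],"angular": [0,0,0]}
  ]
}}

```text
t: 14.55
eef_pos: [0.5721, -0.0564, 0.2766]
tool_rot: [0.045, 0.617, 0.785, -0.024]
contact_force: [-19.0, 0.9, 14.8]
gripper_width: -0.001
grasp_force: 11.0
```

The push is at 19 N, so the door is on its stop. Hold briefly, then retreat.

Emit:
{"op": "drive_tool", "data": {
  "deltas": [
    {"gripper": 255,"offset": [0,0,0],"angular": [0,0,0]},
    {"gripper": 255,"offset": [0,0,0],"angular": [0,0,0]},
    {"gripper": 255,"offset": [0,-0.01,0],"angular": [0,0,0]},
    {"gripper": 255,"offset": [0,-0.035,0],"angular": [0,0,0]},
    {"gripper": 255,"offset": [0,-0.07,0],"angular": [0,0,0]}
  ]
}}

```text
t: 15.05
eef_pos: [0.5058, -0.0731, 0.2751]
tool_rot: [0.047, 0.617, 0.785, -0.021]
contact_force: [0.3, 0.2, 1.2]
gripper_width: -0.002
grasp_force: 0.0
```

Emit:
{"op": "drive_tool", "data": {
  "deltas": [
    {"gripper": 255,"offset": [-0.04,0,-0.03],"angular": [0,0,0]},
    {"gripper": 255,"offset": [-0.09,0,-0.05],"angular": [0,0,0]},
    {"gripper": 255,"offset": [-0.14,0,-0.07],"angular": [0,0,0]},
    {"gripper": 255,"offset": [-0.19,0,-0.08],"angular": [0,0,0]},
    {"gripper": 255,"offset": [-0.24,0,-0.08],"angular": [0,0,0]}
  ]
}}

```text
t: 15.55
eef_pos: [0.5566, -0.2919, 0.38]
tool_rot: [0.048, 0.617, 0.785, -0.022]
contact_force: [0.2, -0.4, -0.7]
gripper_width: -0.0
grasp_force: 0.0
```

Run:
```python
from h import *
state()
a=optics.read_camera('top')[90:320,240:470];b=optics.read_camera('scene')[130:330,90:380]
b=cv2.resize(b,(a.shape[1]*3//2,a.shape[0]*3//2));a=cv2.resize(a,(345,345))
cv2.imwrite('pics/end.png',np.hstack([a,b]))
```

```text
t 15.55 tcp [ 0.5566 -0.2919  0.38  ] tip [ 0.5601 -0.2988  0.3074] tip cab -0.029565335549430794 -0.2350011426184385 z [ 0.0489 -0.0943 -0.9943] y [0.9712 0.237  0.0253] q [ 1.1699  0.5605 -1.1902  1.5814  0.6299  1.3226  0.1356] F [ 0.1639 -0.4376 -0.6718] w -0.00018223899034964107
```

View pics/end.png

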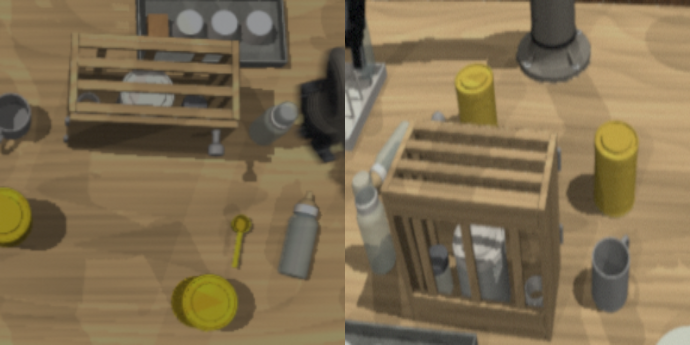

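The door is shut flush with its knob at (217,148), the canister stands at the rail, everything else is where it was, and the arm is clear.

```bash
python3 -c "
from station import bot
print(bot.hand_in())"
```

```text
the job is handed in; nothing more can be done
None
```

I handed the job in at about 15.6 s: the canister stands upright against the back rail (I felt the stop at about 22 N), the door is shut on its stop, nothing else looked moved and the arm is clear; no verdict came back, and I viewed 11 pictures, one over the limit of 10.

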